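# Index the lithography stone to its next stop and brake it

## Task

Push the rotary stone table by its upright post, counter-clockwise seen from above, to the next detent stop: you feel it drop in and hold, and it must be left sitting in that stop. Then push the brake carriage in towards the disc until its rubber shoe bears firmly on the rim and stays pressed there when you let go. Work gently, never with more than about 20 N, keep to that one stop, and leave the ink tin, the small stone and the ink knife where they are.

Things in the scene. Friction and masses are not known exactly. Their poses are not given: they have to be found in the camera images.
- stand: Fixed grey drum under the rotary table, 260 mm diameter, 50 mm high, on a 300 mm foot 10 mm high. Origin: on the turning axis, on the bench; z up. Place and yaw vary. A fixed track, 56 mm wide, 40 mm high, runs radially out from the drum to 260 mm from the axis, at -110 degrees (about z) from the stand's x axis; the brake carriage slides on it.
- plate: The turning part: steel disc, 290 mm diameter, its rim 55 to 70 mm above the bench, with a cream stone 130 x 100 mm held in low jaws on its middle, top 105 mm above the bench. Origin: on the turning axis at bench height; z up; turns with joint turntable. Turning takes about 1 to 5 N at the post between stops; it stays where it is left. Contact forces on it must stay under 28 N.
- turntable (a joint): Plate angle, rad, grows counter-clockwise from above. Starts at 0.20 to 0.47, between stops. The next stop lies anywhere from 0.68 to 1.14, out of sight in the drum: feel for it. There the plate snaps ahead up to 7 mm at the post (the push drops to nothing), then stands firm: pushing on only raises the force, within some 5 mm past the limit. Let go, it stays. Stops are 1.047 apart.
- follower (a joint): Travel of the sprung detent follower inside the drum, m: near 0 while it rides between stops, about 0.0045 to 0.0055 when fully dropped into a stop.
- post_top (a point): Centre of the top of the one upright round steel post on the disc, for pushing: 20 mm diameter, 50 mm tall (70 to 120 mm above the bench), its centre 120 mm from the turning axis, at +125 degrees (about z) from the plate's x axis.
- brake: Brake carriage: aluminium block 44 (along the track) x 48 x 24 mm, 41 to 65 mm above the bench, with an upright post on its middle. Origin: under the post's centre at bench height; x points along the track in towards the turning axis, z up. Slides only along x with about 7 N of friction and stays where it is left. Contact forces on it must stay under 28 N.
- brake_top (a point): Centre of the top of the brake carriage's upright round steel post: 20 mm diameter, 50 mm tall (65 to 115 mm above the bench). It starts 203 to 215 mm from the turning axis.
- shoe: Black rubber shoe on the carriage's inner end, 16 x 40 x 14 mm, face 35 mm inward of the carriage's post; origin as the carriage's. It meets the rim with the post 180 mm from the axis; then the push needed rises 5 N per mm above the 7 N of friction. Let go, it stays pressed with that surplus, at most 7 N. A push of 13 to 18 N is right.
- ink_tin: Closed steel ink tin, bystander: 72 mm diameter, 62 mm tall; origin under its centre.
- small_stone: Small loose grey-brown stone, bystander: 75 x 55 x 28 mm; origin under its centre.
- ink_knife: Ink knife (spatula) lying on the bench, bystander: about 200 mm long along its x axis, handle towards -x; under 40 mm tall.

How it is judged:
By the outcome, as a careful person would: the job done as asked, in the order asked, and still so for the second after the job is handed in, with the robot touching nothing.
It also fails if it takes over 70 s, if anything falls off the work surface, if the arm or the gripper's body presses on something with over 40 N, if the wrist force passes 120 N, or if a joint passes its speed limit or range.

## Robot

A 7-joint arm with a two-finger parallel gripper is mounted at the origin on the work surface. World frame = base frame: x ahead of the robot, y to its left, z up, the work surface at z = 0. Lengths are in mm, angles in rad, forces in N, time in s.
With the tool pointing down it reaches from about 400 to 875 mm from the base axis. Payload 4.4 kg.
Tool frame: the origin (TCP) lies at the very end of the fingers, on their centre line; the grasp point (between the pads) lies 19 mm behind it; y points along the fingers, z is the direction in which the jaws open and shut, and the axes are right-handed (so a half turn about y gives the same grasp; the last joint's range is limited). The gripper opens to 85 mm and grips with 20 to 120 N. Pads are 22 mm wide; open, the fingers measure 114 mm over their backs; the gripper's body (76 mm by 85 mm) begins 54 mm behind the grasp point. The pads swing forward as they close: fully open they stand 13 mm farther back than shut.
Start: joints at [1.105, 0.628, 0.038, 1.517, -0.027, 0.996, -0.02], TCP at [253.03, -598.743, 231.313] pointing down, gripper open.
Joint ranges: [-3.06, 3.06], [-0.37, 2.12], [-1.25, 1.32], [0.18, 2.47], [-1.1, 4.24], [0.23, 1.98], [-2.94, 2.94]. Speed limits (rad/s): [2.57, 2.57, 3.14, 3.14, 3.14, 3.14, 3.14].

## Interface

Orientations are given as [roll, pitch, yaw] about the fixed x, y, z axes, in that order (R = Rz(yaw) Ry(pitch) Rx(roll)).
In Python, from cell import ctrl, imaging, finish_job gives the robot as it stands.
- The arm moves only by the shell command python3 -m inch 'ROWS'. ROWS is JSON, one flat list of numbers, 7 for each row, row after row: the opening, from 0 (shut) to 1 (fully open), then the shift along the tool's x, y, z in cm, then the turn, a rotation vector about the tool's x, y, z in degrees. A call has 1 to 12 rows; each row is the pose to reach, as a shift and turn from the pose commanded when the call began, along the tool's axes at that moment; what a row does not reach only later rows make up. A row lasts 1/10 s, in which the tool goes at most 50 mm and 8.59 degrees, less where a joint would pass 70% of its speed; a pose out of reach is approached as far as the arm can. A call with a gripper value outside its range is refused whole. The fingers move at their own pace and stop on an object; the grip force is fixed at half the most. Time passes only in rows, so rows that repeat a pose let the fingers close. It gives the time, the measured TCP pose, the force and the opening at its end, in the units of the state.
- ctrl.read_state(): the state, without advancing time (a new reading comes with each control period).
- imaging.get_image(name): name is "side" or "top"; returns a dict with "img" (400x640x3 uint8, red, green, blue), "fx", "fy", "cx", "cy" (pixels), "R" (3x3) and "t" (3): a world point X has camera coordinates R X + t. Camera axes: x right, y down, z forward; pixel columns grow to the right and rows downward; lengths in mm; the calibration is good to about 2 mm. A picture is of the moment at which its call begins. There is no depth.
- finish_job(): hands the job in, once; it reports no verdict.
The state is a dict: "clock": time; "qpos": joint angles; "qd": joint speeds; "tau": joint torques, N m; "eef_pos": TCP position; "tool_rot": TCP orientation; "force": force on the tool from outside, world axes, zero at the start; "torque": the same for the moment, N m; "width": finger opening in mm.
Only numpy, scipy, OpenCV 4.12 (cv2) and the standard library are available. Lean on these libraries where they do the work, as an engineer would, in place of code of your own. Each camera call takes 0.05 s, during which the arm holds its last target.

## Working session

There is one attempt and no reset: what is moved stays moved. The work goes in short steps, Python scripts to look and compute and a shell command to move; the robot and the scene stay as the last step left them, time stands still between calls to the robot, and variables do not carry over. Pictures are saved under pics/ and viewed, and the job is handed in when it is done.

```bash
ls; mkdir -p pics
python3 - <<'E'
from cell import ctrl, imaging
import cv2, numpy as np
print(ctrl.read_state())
for n in ("side","top"):
    d=imaging.get_image(n)
    cv2.imwrite(f"pics/{n}0.png",d["img"][:,:,::-1])
    print(n,d["fx"],d["fy"],d["cx"],d["cy"],np.round(d["R"],4).tolist(),np.round(d["t"],1).tolist())
E
```

```text
pics
{'clock': 0.0, 'qpos': array([ 1.10519152,  0.62934163,  0.03843494,  1.51835894, -0.027006  ,
        0.99629967, -0.02000883]), 'qd': array([ 1.79551159e-03,  1.93057364e-04, -1.58855014e-04,  9.99644366e-04,
        1.99866978e-03, -7.23247374e-05, -2.63636338e-04]), 'tau': array([-1.59110105e-04, -5.63399756e+01,  1.22566972e+00, -1.93442059e+01,
        1.10053376e-02,  1.06518911e-02, -8.76636790e-06]), 'eef_pos': array([ 252.79584578, -598.1538787 ,  230.39476927]), 'tool_rot': array([-1.57268614e+00, -1.54316331e-05, -2.74179405e+00]), 'force': array([1.04696839, 0.17822625, 0.45265367]), 'torque': array([-0.00100361,  0.04479375,  0.02103018]), 'width': 85.46318499458641}
side 413.2495088329233 413.2495088329233 320.82777470117253 197.76905096310188 [[0.9189, -0.3945, 0.0014], [-0.2802, -0.6553, -0.7014], [0.2777, 0.6441, -0.7127]] [-569.1, 245.3, 881.1]
top 493.4449245540282 493.4449245540282 313.1434902161875 189.43243753879003 [[0.0132, -0.9998, -0.0135], [-0.9902, -0.0112, -0.1394], [0.1392, 0.0152, -0.9901]] [14.5, 616.6, 1061.9]
```

View pics/side0.png

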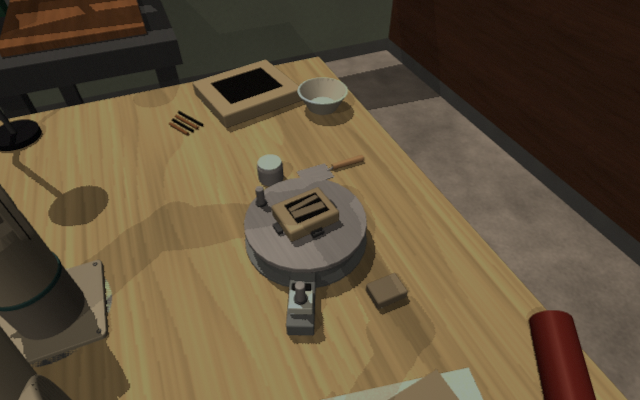

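View pics/top0.png

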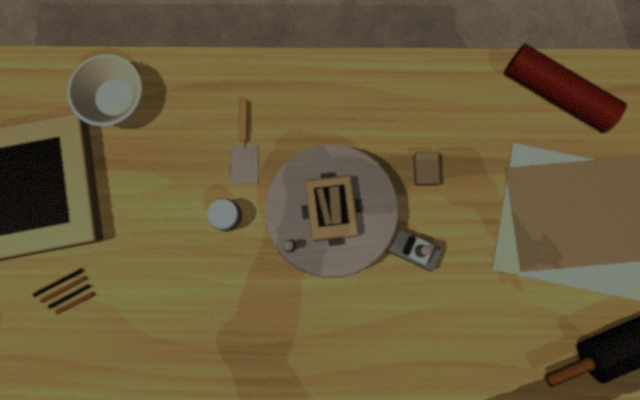

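The side view shows the post at about (260,197) and the brake post at (299,292). The top view shows the disc centred near (332,210), the post at (290,245), the brake post at (421,252), the tin at (223,214), the stone at (428,169) and the knife at (244,140). I'll enlarge both.

Run:
```python
import cv2
a=cv2.imread("pics/top0.png")[130:290,190:450]; cv2.imwrite("pics/topc.png",cv2.resize(cv2.convertScaleAbs(a,alpha=1.6),None,fx=3,fy=3,interpolation=cv2.INTER_CUBIC))
a=cv2.imread("pics/side0.png")[170:345,230:420]; cv2.imwrite("pics/sidec.png",cv2.resize(cv2.convertScaleAbs(a,alpha=1.6),None,fx=3,fy=3,interpolation=cv2.INTER_CUBIC))
```

```text
(no output)
```

View pics/topc.png

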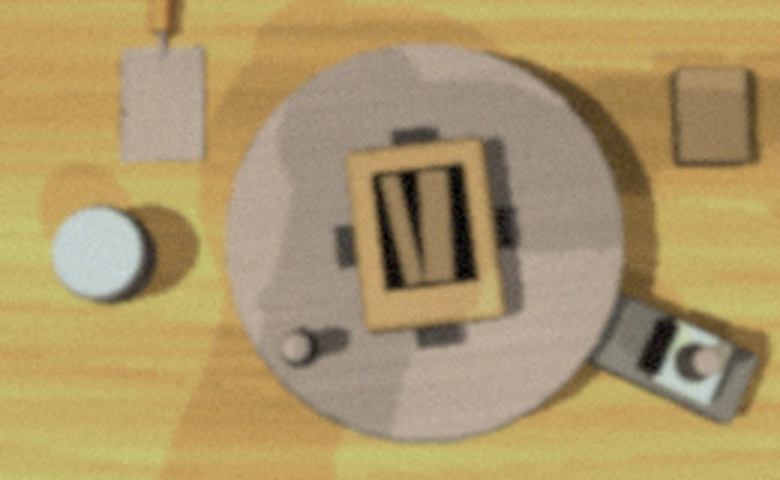

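View pics/sidec.png

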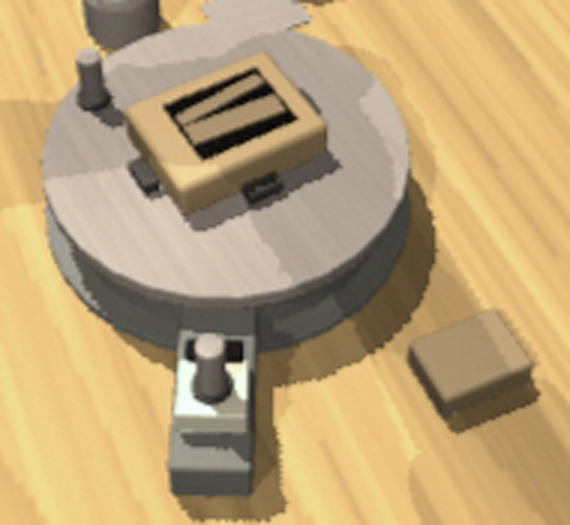

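```bash
cat > h.py <<'E'
from cell import ctrl, imaging
import numpy as np
from scipy.optimize import least_squares
def cam(n):
    return imaging.get_image(n)
def back(d,u,v,z):
    R=np.array(d["R"]);t=np.array(d["t"]);c=-R.T@t
    r=R.T@np.array([(u-d["cx"])/d["fx"],(v-d["cy"])/d["fy"],1]); s=(z-c[2])/r[2]; return c+s*r
E
python3 - <<'E'
from h import *
T=cam("top");S=cam("side")
t=lambda u,v,z:back(T,u/3+190,v/3+130,z)
s=lambda u,v,z:back(S,u/3+230,v/3+170,z)
ax=t(425.5,242,70)
post=t(296,346,120); postS=s(90,57,120); br=t(708,360,115); brS=s(210,345,115)
print("disc L,R,T,B",[np.round(t(*p,70)) for p in((228,242),(623,242),(425,44),(425,440))])
print("side disc extremes",[np.round(s(*p,70)) for p in((44,150),(409,160),(230,22),(230,299))])
for n,p in dict(ax=ax,post=post,postS=postS,br=br,brS=brS,tin=t(98,253,62),stone=t(712,112,28)).items():
    d=p-ax; print(n,np.round(p,1),"r",round(np.hypot(*d[:2]),1),"ang",round(np.degrees(np.arctan2(d[1],d[0])),2))
E
```

```text
disc L,R,T,B [array([565., 124.,  70.]), array([ 568., -162.,   70.]), array([713., -18.,  70.]), array([425., -20.,  70.])]
side disc extremes [array([438.,  32.,  70.]), array([697., -90.,  70.]), array([627., 112.,  70.]), array([ 520., -155.,   70.])]
ax [566.5 -19.5  70. ] r 0.0 ang 0.0
post [489.2  69.6 120. ] r 118.0 ang 130.95
postS [491.8  67.1 120. ] r 114.4 ang 130.78
br [ 483.4 -212.2  115. ] r 209.8 ang -113.32
brS [ 484.3 -212.5  115. ] r 209.8 ang -113.08
tin [556.4 219.3  62. ] r 239.1 ang 92.43
stone [ 672.3 -237.2   28. ] r 242.0 ang -64.08
```

```bash
cat >> h.py <<'E'
from scipy.spatial.transform import Rotation as Ro
AX=np.array([567,-19.5]); 
def shift(x,y,z,yaw,p0=None,rpy=None):
    s=ctrl.read_state(); p=np.array(s["eef_pos"] if p0 is None else p0)
    R=Ro.from_euler("xyz",s["tool_rot"] if rpy is None else rpy)
    d=R.inv().apply(np.array([x,y,z])-p)/10
    T=Ro.from_euler("xyz",[-np.pi/2,0,np.radians(yaw)])
    return np.round(d,2),np.round((R.inv()*T).as_rotvec(degrees=True),1)
def pushpose(th,off,r=119):  # tool centre behind post at angle th deg
    a=np.radians(th); p=AX+r*np.array([np.cos(a),np.sin(a)])-off*np.array([-np.sin(a),np.cos(a)])
    return p[0],p[1],th+90
E
python3 - <<'E'
from h import *
p0=[253.03,-598.743,231.313]
x,y,w=pushpose(131,31); print(x,y,w)
print(shift(470,-250,230,-157,p0)); print(shift(x,y,200,w,p0))
E
```

```text
512.3249725370356 90.6482699452156 221
(array([-33.56,   0.16, -23.68]), array([ 0.1, -0.1, -0. ]))
(array([-50.71,   3.19, -53.41]), array([  0.1, -18.1,  -0. ]))
```

```bash
python3 -m inch '[0,-33.5,0,-23.7,0,0,0, 0,-33.5,0,-23.7,0,0,0, 0,-33.5,0,-23.7,0,0,0, 0,-33.5,0,-23.7,0,0,0, 0,-33.5,0,-23.7,0,0,0, 0,-33.5,0,-23.7,0,0,0, 0,-33.5,0,-23.7,0,0,0, 0,-33.5,0,-23.7,0,0,0, 0,-33.5,0,-23.7,0,0,0]'
python3 - <<'E'
from h import *
x,y,w=pushpose(131,31); print(shift(x,y,180,w))
E
```

```text
clock: 1.1
eef_pos: [473.1, -243.1, 231.3]
tool_rot: [-1.573, 0.003, -2.732]
force: [-1.6, 0.9, 0.3]
width: -0.1
(array([-16.87,   5.26, -29.03]), array([  0.1, -17.5,  -0.2]))
```

```bash
python3 -m inch '[0,-17,5,-29,0,-18,0, 0,-17,5,-29,0,-18,0, 0,-17,5,-29,0,-18,0, 0,-17,5,-29,0,-18,0, 0,-17,5,-29,0,-18,0, 0,-17,5,-29,0,-18,0, 0,-17,5,-29,0,-18,0, 0,-17,5,-29,0,-18,0, 0,-17,5,-29,0,-18,0, 0,-17,5,-29,0,-18,0]'
python3 - <<'E'
from h import *
import cv2
x,y,w=pushpose(131,31); print(shift(x,y,86,w))
for n in("top","side"): cv2.imwrite(f"pics/{n}1.png",cv2.resize(cv2.convertScaleAbs(cam(n)["img"][120:320,180:460,::-1],alpha=1.6),None,fx=2.5,fy=2.5))
E
```

```text
clock: 2.1
eef_pos: [513.1, 81.3, 181.3]
tool_rot: [-1.57, -0.001, -2.43]
force: [0.3, -0.6, -0.5]
width: -0.2
(array([-0.57,  9.53, -0.77]), array([-0. , -0.2,  0.1]))
```

View pics/top1.png

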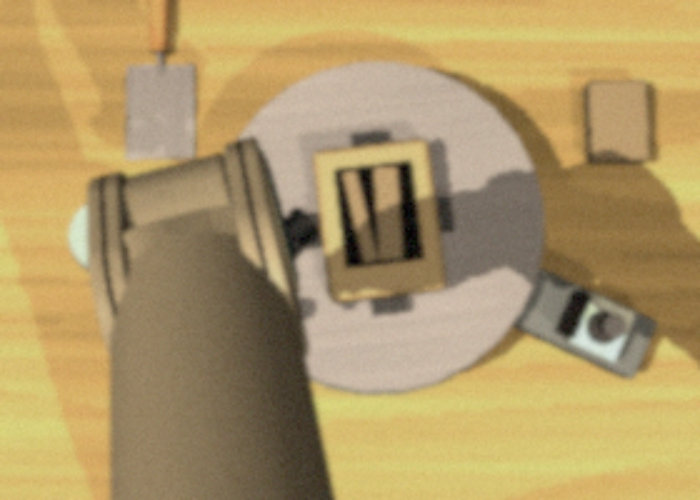

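View pics/side1.png

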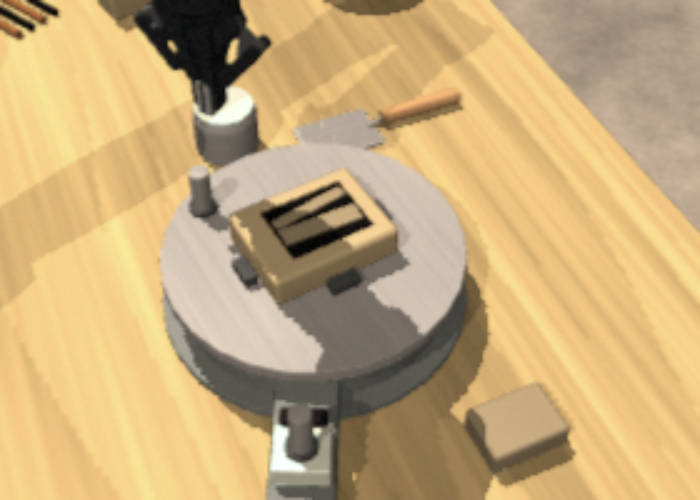

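The fingertips stand behind the post (side crop, tips near (212,108), post top (200,172)). They are clear of the post, the stone and the tin, so I descend.

```bash
python3 -m inch '[0,-0.6,3,-0.8,0,0,0, 0,-0.6,6,-0.8,0,0,0, 0,-0.6,8,-0.8,0,0,0, 0,-0.6,9.3,-0.8,0,0,0, 0,-0.6,9.3,-0.8,0,0,0, 0,-0.6,9.3,-0.8,0,0,0]'
python3 - <<'E'
from h import *
import cv2
x,y,w=pushpose(131,21); print(ctrl.read_state()["force"],shift(x,y,86,w))
cv2.imwrite(f"pics/side2.png",cv2.resize(cv2.convertScaleAbs(cam("side")["img"][130:280,210:410,::-1],alpha=1.6),None,fx=3.5,fy=3.5))
E
```

```text
clock: 2.8
eef_pos: [512.9, 92.7, 88.8]
tool_rot: [-1.57, 0.001, -2.429]
force: [0.0, 1.1, 0.5]
width: -0.2
[0.03242996 1.1027437  0.48303253] (array([1.17, 0.28, 0.12]), array([-0. , -0.2, -0. ]))
```

View pics/side2.png

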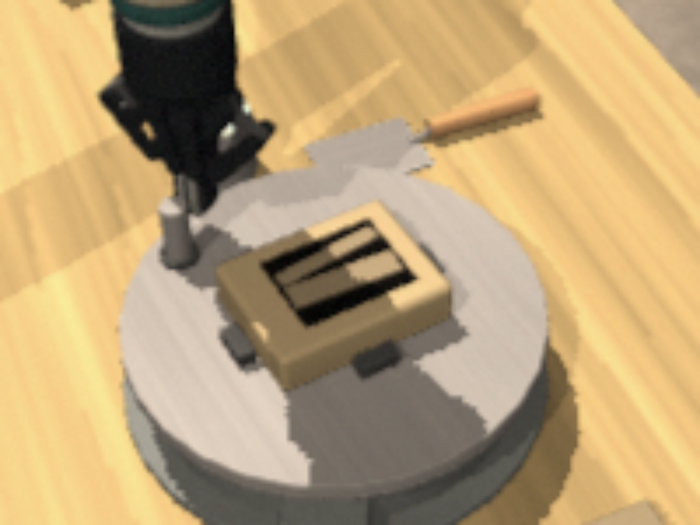

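Run:
```python
from h import *
for th,off in((131,25),(131,21),(133,21),(135,21),(137,21),(139,21),(141,21),(143,21),(145,21),(147,21)):
    x,y,w=pushpose(th,off,120); print(th,off,*shift(x,y,86,w))
```

```text
131 25 [0.82 0.32 0.01] [-0.1 -0.1 -0.1]
131 21 [1.22 0.32 0.01] [-0.1 -0.1 -0.1]
133 21 [ 1.64  0.32 -0.05] [-0.1 -2.1 -0.1]
135 21 [ 2.06  0.32 -0.1 ] [-0.1 -4.1 -0.1]
137 21 [ 2.49  0.32 -0.14] [-0.1 -6.1 -0.1]
139 21 [ 2.91  0.32 -0.16] [-0.1 -8.1 -0.1]
141 21 [ 3.34  0.32 -0.16] [ -0.1 -10.1  -0.1]
143 21 [ 3.76  0.32 -0.15] [ -0.1 -12.1  -0.1]
145 21 [ 4.19  0.32 -0.13] [ -0.1 -14.1  -0.1]
147 21 [ 4.61  0.32 -0.09] [ -0.1 -16.1  -0.1]
```

```bash
python3 -m inch '[0,0.4,0.2,0,0,0,0, 0,0.8,0.3,0,0,0,0, 0,1.0,0.3,0,0,0,0, 0,1.2,0.3,0,0,0,0, 0,1.4,0.3,0,0,-1,0, 0,1.6,0.3,0,0,-2,0, 0,1.6,0.3,0,0,-2,0]'
python3 -m inch '[0,0.2,0,0,0,-1,0, 0,0.4,0,0,0,-2,0, 0,0.4,0,0,0,-2,0]'
```

```text
clock: 3.55
eef_pos: [500.4, 83.3, 85.6]
tool_rot: [-1.571, 0.001, -2.392]
force: [1.8, 4.1, 2.3]
width: 0.2
clock: 3.85
eef_pos: [497.1, 80.4, 85.4]
tool_rot: [-1.571, 0.0, -2.357]
force: [0.8, 4.8, 1.5]
width: -0.0
```

Run:
```python
import numpy as np
for D in (1,2,3,4,5,6,8,10,12,14,16,18,20):
    a=np.radians(D); print(D,round((120*np.sin(a)-21*np.cos(a)+21)/10,2),round((120*(1-np.cos(a))-21*np.sin(a))/10,2))
```

```text
1 0.21 -0.03
2 0.42 -0.07
3 0.63 -0.09
4 0.84 -0.12
5 1.05 -0.14
6 1.27 -0.15
8 1.69 -0.18
10 2.12 -0.18
12 2.54 -0.17
14 2.97 -0.15
16 3.39 -0.11
18 3.81 -0.06
20 4.23 0.01
```

```bash
python3 -m inch '[0,0.42,0,-0.07,0,-2,0, 0,0.84,0,-0.12,0,-4,0, 0,1.27,0,-0.15,0,-6,0, 0,1.69,0,-0.18,0,-8,0, 0,2.12,0,-0.18,0,-10,0, 0,2.54,0,-0.17,0,-12,0, 0,2.97,0,-0.15,0,-14,0, 0,3.18,0,-0.13,0,-15,0]'
cat > st.py <<'E'
from h import *
F=[];
s=ctrl.read_state()
yaw=s["tool_rot"][2]; p=s["eef_pos"][:2]+21*np.array([np.cos(yaw),np.sin(yaw)]); d=p-AX
f=s["force"]; print("post est r %.1f th %.2f yaw-90 %.2f"%(np.hypot(*d),np.degrees(np.arctan2(d[1],d[0]))%360,(np.degrees(yaw)-90)%360),"F tool x %.1f z %.1f"%(f[0]*np.cos(yaw)+f[1]*np.sin(yaw),-f[0]*np.sin(yaw)+f[1]*np.cos(yaw)))
E
python3 st.py
```

```text
clock: 4.65
eef_pos: [474.2, 57.8, 85.4]
tool_rot: [-1.57, 0.0, -2.095]
force: [3.4, 2.7, 0.3]
width: 0.1
post est r 119.1 th 150.21 yaw-90 149.98 F tool x -4.0 z 1.6
```

```bash
for i in 1 2 3; do :; done; python3 -m inch '[0,0.21,0,-0.03,0,-1,0, 0,0.42,0,-0.07,0,-2,0, 0,0.63,0,-0.09,0,-3,0, 0,0.84,0,-0.12,0,-4,0]'; python3 st.py
python3 -m inch '[0,0.21,0,-0.03,0,-1,0, 0,0.42,0,-0.07,0,-2,0]'; python3 st.py
python3 -m inch '[0,0.21,0,-0.03,0,-1,0]'; python3 st.py
python3 -m inch '[0,0.21,0,-0.03,0,-1,0]'; python3 st.py
```

```text
clock: 5.05
eef_pos: [469.3, 51.6, 85.4]
tool_rot: [-1.57, 0.001, -2.025]
force: [4.6, 2.7, 0.4]
width: -0.1
post est r 119.0 th 153.94 yaw-90 153.98 F tool x -4.5 z 2.9
clock: 5.25
eef_pos: [466.9, 48.4, 85.5]
tool_rot: [-1.57, 0.001, -1.99]
force: [5.3, 2.3, 0.9]
width: 0.1
post est r 119.1 th 155.84 yaw-90 155.99 F tool x -4.2 z 3.9
clock: 5.35
eef_pos: [464.5, 46.1, 85.3]
tool_rot: [-1.572, -0.001, -1.973]
force: [0.6, 0.3, -0.0]
width: -0.3
post est r 120.0 th 157.30 yaw-90 156.98 F tool x -0.5 z 0.4
clock: 5.45
eef_pos: [461.6, 43.5, 84.9]
tool_rot: [-1.574, -0.004, -1.956]
force: [0.0, 0.1, 0.4]
width: -0.2
post est r 121.4 th 158.98 yaw-90 157.95 F tool x -0.1 z -0.0
```

The push has dropped to nothing at about 157°. Next I check that the stop holds, in small steps.

```bash
python3 -m inch '[0,0,0,0,0,0,0, 0,0,0,0,0,0,0]'; python3 st.py
python3 -m inch '[0,0.1,0,-0.02,0,-0.5,0, 0,0.1,0,-0.02,0,-0.5,0]'; python3 st.py
python3 - <<'E'
from h import *
import cv2
cv2.imwrite(f"pics/side3.png",cv2.resize(cv2.convertScaleAbs(cam("side")["img"][130:280,210:410,::-1],alpha=1.6),None,fx=3.5,fy=3.5))
E
```

```text
clock: 5.65
eef_pos: [462.7, 44.1, 85.0]
tool_rot: [-1.573, -0.002, -1.957]
force: [-0.0, 0.6, -0.4]
width: 0.3
post est r 120.6 th 158.53 yaw-90 157.87 F tool x -0.6 z -0.2
clock: 5.85
eef_pos: [463.0, 43.7, 85.2]
tool_rot: [-1.571, -0.001, -1.948]
force: [0.4, 0.2, 0.7]
width: -0.0
post est r 120.0 th 158.66 yaw-90 158.41 F tool x -0.3 z 0.3
```

View pics/side3.png

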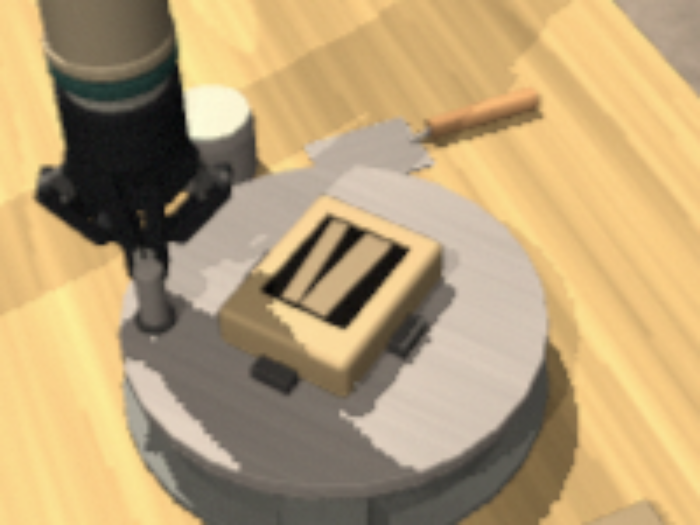

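The side picture shows the plate turned by about 27°, the post top at about (150,262) and the fingers directly behind it. I'll go on until it stands firm.

```bash
for k in 1; do python3 -m inch '[0,0.1,0,-0.02,0,-0.5,0, 0,0.1,0,-0.02,0,-0.5,0]'; python3 st.py; done
python3 -m inch '[0,0.1,0,-0.02,0,-0.5,0, 0,0.1,0,-0.02,0,-0.5,0]'; python3 st.py
```

```text
clock: 6.1
eef_pos: [462.7, 42.9, 85.3]
tool_rot: [-1.571, -0.0, -1.939]
force: [-0.2, 1.1, -0.8]
width: -0.0
post est r 119.8 th 159.05 yaw-90 158.92 F tool x -1.0 z -0.6
clock: 6.3
eef_pos: [462.2, 42.1, 85.3]
tool_rot: [-1.571, -0.0, -1.93]
force: [0.5, -0.1, -0.8]
width: -0.0
post est r 119.7 th 159.52 yaw-90 159.42 F tool x -0.1 z 0.5
```

```bash
python3 -m inch '[0,0.1,0,-0.02,0,-0.5,0, 0,0.1,0,-0.02,0,-0.5,0]'; python3 st.py
python3 -m inch '[0,0.1,0,-0.02,0,-0.5,0, 0,0.1,0,-0.02,0,-0.5,0]'; python3 st.py
```

```text
clock: 6.5
eef_pos: [462.0, 41.7, 85.3]
tool_rot: [-1.57, 0.001, -1.921]
force: [0.2, 1.8, -0.6]
width: 0.2
post est r 119.6 th 159.70 yaw-90 159.94 F tool x -1.8 z -0.4
clock: 6.7
eef_pos: [461.9, 41.6, 85.4]
tool_rot: [-1.57, 0.002, -1.911]
force: [1.3, 4.6, -2.6]
width: -0.2
post est r 119.5 th 159.78 yaw-90 160.48 F tool x -4.8 z -0.3
```

```bash
python3 -m inch '[0,0.1,0,-0.02,0,-0.5,0, 0,0.1,0,-0.02,0,-0.5,0]'; python3 st.py
python3 -m inch '[0,0.1,0,0,0,0,0, 0,0.1,0,0,0,0,0]'; python3 st.py
```

```text
clock: 6.9
eef_pos: [461.7, 41.5, 85.4]
tool_rot: [-1.569, 0.003, -1.902]
force: [2.1, 6.8, -2.0]
width: -0.1
post est r 119.4 th 159.87 yaw-90 161.01 F tool x -7.1 z -0.3
clock: 7.1
eef_pos: [461.7, 41.4, 85.4]
tool_rot: [-1.569, 0.004, -1.902]
force: [1.9, 9.2, -3.5]
width: 0.1
post est r 119.4 th 159.91 yaw-90 161.05 F tool x -9.3 z -1.1
```

The plate stands firm: 9 N moves it only about 0.1 mm. I back off and lift.

```bash
python3 -m inch '[0,-0.2,0,0,0,0,0, 0,-0.6,0,0,0,0,0, 0,-1.5,0,0,0,0,0, 0,-2.5,0,0,0,0,0, 0,-2.5,-5,0,0,0,0, 0,-2.5,-10,0,0,0,0, 0,-2.5,-12,0,0,0,0, 0,-2.5,-12,0,0,0,0]'
python3 - <<'E'
from h import *
a=np.radians(-113.4);u=np.array([np.cos(a),np.sin(a)]); 
for r,z in((243,205),(243,80)):
    p=AX+r*u; print(p,shift(p[0],p[1],z,-113.4))
E
```

```text
clock: 7.9
eef_pos: [470.8, 63.2, 208.3]
tool_rot: [-1.565, 0.003, -1.904]
force: [0.4, -0.4, -0.4]
width: 0.4
[ 470.49306258 -242.51437404] (array([28.9 ,  0.31,  9.97]), array([-0.3,  4.3, -0.2]))
[ 470.49306258 -242.51437404] (array([28.94, 12.81,  9.89]), array([-0.3,  4.3, -0.2]))
```

```bash
python3 -m inch '[0,28.9,0.3,10,0,4.3,0, 0,28.9,0.3,10,0,4.3,0, 0,28.9,0.3,10,0,4.3,0, 0,28.9,0.3,10,0,4.3,0, 0,28.9,0.3,10,0,4.3,0, 0,28.9,0.3,10,0,4.3,0, 0,28.9,0.3,10,0,4.3,0, 0,28.9,0.3,10,0,4.3,0, 0,28.9,0.3,10,0,4.3,0, 0,28.9,0.3,10,0,4.3,0]'
python3 - <<'E'
from h import *
import cv2
a=np.radians(-113.4);u=np.array([np.cos(a),np.sin(a)]); 
p=AX+245*u; print(p,shift(p[0],p[1],82,-113.4))
for n in("top","side"): cv2.imwrite(f"pics/{n}4.png",cv2.resize(cv2.convertScaleAbs(cam(n)["img"][130:330,200:460,::-1],alpha=1.6),None,fx=3,fy=3,interpolation=cv2.INTER_CUBIC))
E
```

```text
clock: 8.9
eef_pos: [468.8, -241.2, 202.0]
tool_rot: [-1.572, 0.001, -1.976]
force: [-0.3, 0.3, -0.0]
width: 0.0
[ 469.69876679 -244.34988329] (array([ 0.27, 12.  ,  0.23]), array([ 0.1,  0.2, -0.1]))
```

View pics/top4.png

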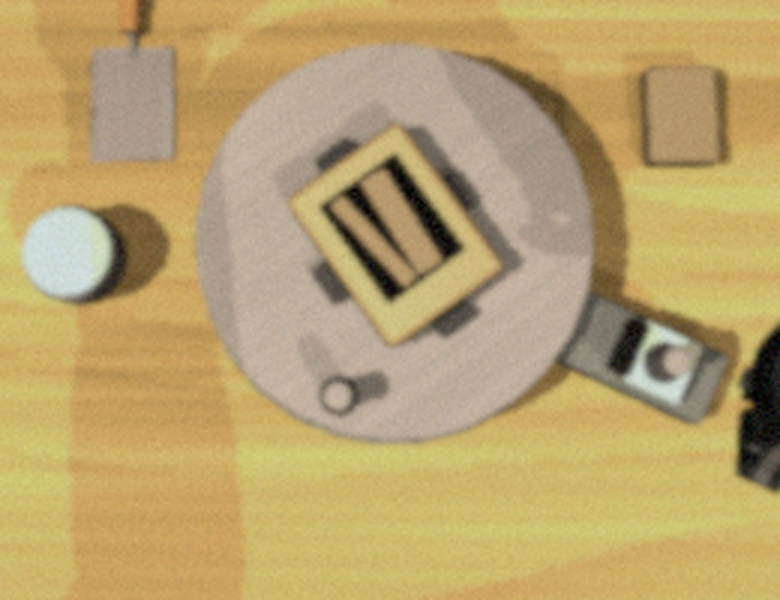

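View pics/side4.png

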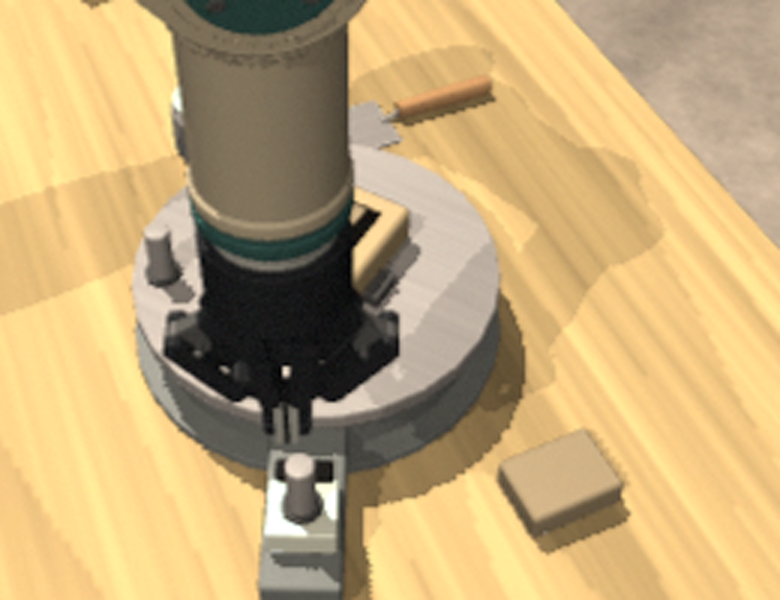

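```bash
python3 -m inch '[0,0.5,4,0.2,0,0,0, 0,0.5,8,0.2,0,0,0, 0,0.5,11,0.2,0,0,0, 0,0.5,12,0.2,0,0,0, 0,0.5,12,0.2,0,0,0]'
cat > sb.py <<'E'
from h import *
s=ctrl.read_state(); yaw=s["tool_rot"][2]; f=s["force"]
a=np.radians(-113.2); u=np.array([np.cos(a),np.sin(a)]); d=s["eef_pos"][:2]-AX
print("tool r %.1f -> post r %.1f lateral %.1f"%(d@u,d@u-21,d@[-u[1],u[0]]),"push F %.1f"%(f[:2]@u), "lat F %.1f fz %.1f"%(f[:2]@[-u[1],u[0]],f[2]))
E
python3 sb.py
python3 - <<'E'
from h import *
d=cam("top"); 
for u,v in((338,392),(338,395)):
    p=back(d,u/3+200,v/3+130,120)[:2]-AX; print(np.hypot(*p),np.degrees(np.arctan2(p[1],p[0]))%360)
E
```

```text
clock: 9.5
eef_pos: [467.9, -247.8, 81.4]
tool_rot: [-1.573, 0.0, -1.978]
force: [-0.2, 0.5, 0.1]
width: -0.1
tool r 248.9 -> post r 227.9 lateral -1.1 push F -0.4 lat F -0.4 fz 0.1
115.25977281270985 159.99183412767027
117.15048732857397 160.3422058851396
```

```bash
python3 -m inch '[0,-0.5,0,0,0,0,0, 0,-1,0,0,0,0,0, 0,-1.3,0,0,0,0,0, 0,-1.5,0,0,0,0,0, 0,-1.7,0,0,0,0,0, 0,-1.9,0,0,0,0,0, 0,-2.1,0,0,0,0,0, 0,-2.3,0,0,0,0,0]'; python3 sb.py
python3 -m inch '[0,-0.2,0,0,0,0,0, 0,-0.4,0,0,0,0,0, 0,-0.6,0,0,0,0,0]'; python3 sb.py
```

```text
clock: 10.35
eef_pos: [476.4, -230.5, 82.4]
tool_rot: [-1.571, -0.003, -1.981]
force: [-2.6, -6.3, 1.9]
width: 0.0
tool r 229.7 -> post r 208.7 lateral -0.2 push F 6.8 lat F 0.1 fz 1.9
clock: 10.65
eef_pos: [478.6, -225.5, 82.4]
tool_rot: [-1.571, -0.004, -1.982]
force: [-2.1, -6.8, 1.2]
width: -0.3
tool r 224.2 -> post r 203.2 lateral -0.1 push F 7.0 lat F 0.7 fz 1.2
```

```bash
python3 -m inch '[0,-0.2,0,0,0,0,0, 0,-0.4,0,0,0,0,0, 0,-0.6,0,0,0,0,0, 0,-0.8,0,0,0,0,0, 0,-1,0,0,0,0,0, 0,-1.2,0,0,0,0,0, 0,-1.4,0,0,0,0,0, 0,-1.6,0,0,0,0,0]'; python3 sb.py
python3 -m inch '[0,-0.1,0,0,0,0,0, 0,-0.2,0,0,0,0,0]'; python3 sb.py
```

```text
clock: 11.45
eef_pos: [485.2, -210.9, 82.5]
tool_rot: [-1.57, -0.004, -1.982]
force: [-2.4, -7.2, 1.6]
width: 0.4
tool r 208.1 -> post r 187.1 lateral 0.2 push F 7.5 lat F 0.6 fz 1.6
clock: 11.65
eef_pos: [486.1, -209.0, 82.5]
tool_rot: [-1.57, -0.004, -1.982]
force: [-1.8, -5.9, 1.0]
width: -0.1
tool r 206.0 -> post r 185.0 lateral 0.3 push F 6.1 lat F 0.7 fz 1.0
```

```bash
python3 -m inch '[0,-0.1,0,0,0,0,0, 0,-0.2,0,0,0,0,0]'; python3 sb.py
python3 -m inch '[0,-0.1,0,0,0,0,0, 0,-0.1,0,0,0,0,0]'; python3 sb.py
python3 -m inch '[0,-0.1,0,0,0,0,0, 0,-0.1,0,0,0,0,0]'; python3 sb.py
```

```text
clock: 11.85
eef_pos: [486.9, -207.2, 82.4]
tool_rot: [-1.57, -0.004, -1.982]
force: [-2.1, -7.0, 1.7]
width: -0.1
tool r 204.1 -> post r 183.1 lateral 0.3 push F 7.3 lat F 0.9 fz 1.7
clock: 12.05
eef_pos: [487.4, -206.1, 82.5]
tool_rot: [-1.57, -0.003, -1.982]
force: [-0.7, -5.9, 1.1]
width: -0.3
tool r 202.9 -> post r 181.9 lateral 0.4 push F 5.7 lat F 1.7 fz 1.1
clock: 12.25
eef_pos: [487.8, -205.2, 82.5]
tool_rot: [-1.57, -0.003, -1.982]
force: [-1.6, -6.3, 0.9]
width: -0.1
tool r 201.9 -> post r 180.9 lateral 0.4 push F 6.5 lat F 1.0 fz 0.9
```

```bash
python3 -m inch '[0,-0.1,0,0,0,0,0, 0,-0.1,0,0,0,0,0]'; python3 sb.py
python3 -m inch '[0,-0.1,0,0,0,0,0, 0,-0.1,0,0,0,0,0]'; python3 sb.py
```

```text
clock: 12.45
eef_pos: [488.2, -204.3, 82.5]
tool_rot: [-1.57, -0.003, -1.982]
force: [-2.0, -7.0, 0.9]
width: -0.2
tool r 200.9 -> post r 179.9 lateral 0.4 push F 7.2 lat F 0.9 fz 0.9
clock: 12.65
eef_pos: [488.6, -203.4, 82.5]
tool_rot: [-1.57, -0.003, -1.982]
force: [-1.7, -6.5, 1.7]
width: -0.2
tool r 199.9 -> post r 178.9 lateral 0.4 push F 6.7 lat F 1.1 fz 1.7
```

```bash
python3 -m inch '[0,-0.1,0,0,0,0,0, 0,-0.1,0,0,0,0,0]'; python3 sb.py
python3 -m inch '[0,-0.1,0,0,0,0,0, 0,-0.1,0,0,0,0,0]'; python3 sb.py
```

```text
clock: 12.85
eef_pos: [489.0, -202.5, 82.4]
tool_rot: [-1.57, -0.003, -1.982]
force: [-1.9, -6.1, 1.5]
width: 0.2
tool r 198.9 -> post r 177.9 lateral 0.4 push F 6.4 lat F 0.7 fz 1.5
clock: 13.05
eef_pos: [489.4, -201.5, 82.5]
tool_rot: [-1.57, -0.003, -1.982]
force: [-1.4, -7.0, 0.3]
width: 0.0
tool r 197.9 -> post r 176.9 lateral 0.4 push F 7.0 lat F 1.4 fz 0.3
```

```bash
python3 -m inch '[0,-0.1,0,0,0,0,0, 0,-0.1,0,0,0,0,0]'; python3 sb.py
python3 - <<'E'
from h import *
import cv2
for n,(a,b) in dict(top=(180,330),side=(230,230)).items(): cv2.imwrite(f"pics/{n}5.png",cv2.resize(cv2.convertScaleAbs(cam(n)["img"][a:a+110,b:b+130,::-1],alpha=1.6),None,fx=5,fy=5,interpolation=cv2.INTER_CUBIC))
E
```

```text
clock: 13.25
eef_pos: [489.7, -201.0, 82.5]
tool_rot: [-1.57, -0.004, -1.982]
force: [-1.4, -8.0, 0.7]
width: -0.3
tool r 197.3 -> post r 176.3 lateral 0.4 push F 7.9 lat F 1.9 fz 0.7
```

View pics/top5.png

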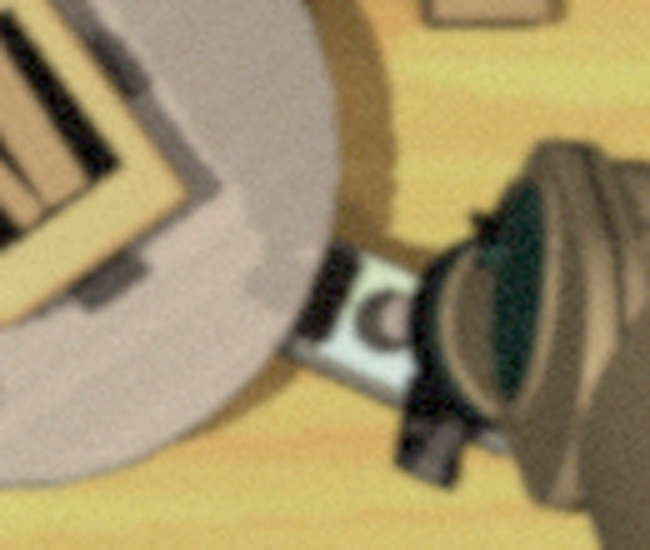

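View pics/side5.png

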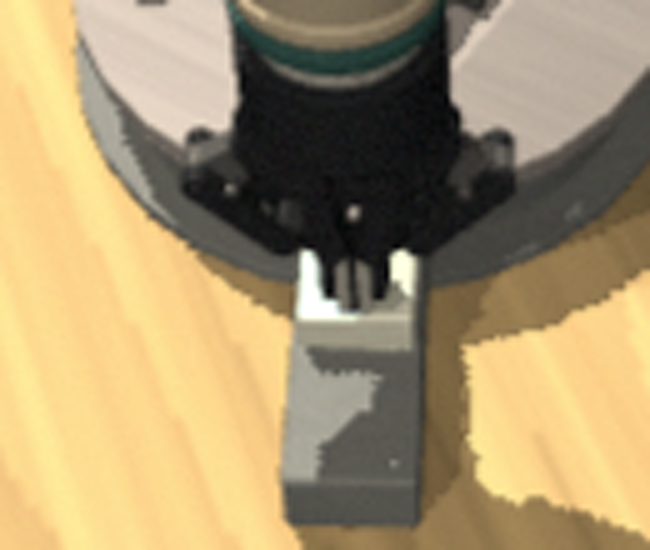

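The top picture shows the shoe at (325,290) touching the rim, and the push is just starting to rise. I continue in small steps to about 15 N.

```bash
python3 -m inch '[0,-0.1,0,0,0,0,0, 0,-0.1,0,0,0,0,0]'; python3 sb.py
python3 -m inch '[0,-0.1,0,0,0,0,0, 0,-0.1,0,0,0,0,0]'; python3 sb.py
```

```text
clock: 13.55
eef_pos: [489.8, -200.7, 82.5]
tool_rot: [-1.57, -0.005, -1.983]
force: [-2.0, -8.6, 1.0]
width: -0.1
tool r 197.0 -> post r 176.0 lateral 0.5 push F 8.7 lat F 1.6 fz 1.0
clock: 13.75
eef_pos: [489.9, -200.5, 82.5]
tool_rot: [-1.57, -0.005, -1.983]
force: [-2.8, -10.1, 1.4]
width: 0.2
tool r 196.7 -> post r 175.7 lateral 0.4 push F 10.4 lat F 1.4 fz 1.4
```

```bash
python3 -m inch '[0,-0.1,0,0,0,0,0, 0,-0.1,0,0,0,0,0]'; python3 sb.py
python3 -m inch '[0,-0.1,0,0,0,0,0, 0,-0.1,0,0,0,0,0]'; python3 sb.py
```

```text
clock: 13.95
eef_pos: [490.1, -200.2, 82.5]
tool_rot: [-1.57, -0.006, -1.984]
force: [-2.5, -11.7, 2.0]
width: 0.1
tool r 196.4 -> post r 175.4 lateral 0.5 push F 11.7 lat F 2.3 fz 2.0
clock: 14.15
eef_pos: [490.1, -199.9, 82.5]
tool_rot: [-1.571, -0.007, -1.984]
force: [-4.1, -13.0, 1.9]
width: -0.1
tool r 196.1 -> post r 175.1 lateral 0.4 push F 13.5 lat F 1.4 fz 1.9
```

```bash
python3 -m inch '[0,-0.1,0,0,0,0,0, 0,-0.1,0,0,0,0,0, 0,-0.1,0,0,0,0,0]'; python3 sb.py
python3 -m inch '[0,-0.05,0,0,0,0,0, 0,-0.05,0,0,0,0,0]'; python3 sb.py
```

```text
clock: 14.45
eef_pos: [490.3, -199.6, 82.5]
tool_rot: [-1.571, -0.008, -1.985]
force: [-4.6, -13.2, 1.8]
width: 0.0
tool r 195.8 -> post r 174.8 lateral 0.4 push F 13.9 lat F 1.0 fz 1.8
clock: 14.65
eef_pos: [490.3, -199.6, 82.5]
tool_rot: [-1.571, -0.008, -1.985]
force: [-4.2, -14.4, 1.7]
width: -0.3
tool r 195.8 -> post r 174.8 lateral 0.4 push F 14.9 lat F 1.8 fz 1.7
```

```bash
python3 -m inch '[0,0.2,0,0,0,0,0, 0,0.5,0,0,0,0,0, 0,0.8,0,0,0,0,0, 0,1.5,0,0,0,0,0, 0,2.5,0,0,0,0,0, 0,3,0,0,0,0,0, 0,3,-5,0,0,0,0, 0,3,-10,0,0,0,0, 0,8,-14,0,0,0,0, 0,12,-14,0,0,0,0, 0,15,-14,0,0,0,0, 0,15,-14,0,0,0,0]'
python3 - <<'E'
from h import *
import cv2
for n in("top","side"): cv2.imwrite(f"pics/{n}6.png",cv2.resize(cv2.convertScaleAbs(cam(n)["img"][130:330,200:460,::-1],alpha=1.6),None,fx=3,fy=3,interpolation=cv2.INTER_CUBIC))
E
```

```text
clock: 15.85
eef_pos: [429.7, -336.2, 222.6]
tool_rot: [-1.57, -0.004, -1.988]
force: [-0.8, -0.9, -0.0]
width: 0.2
```

View pics/top6.png

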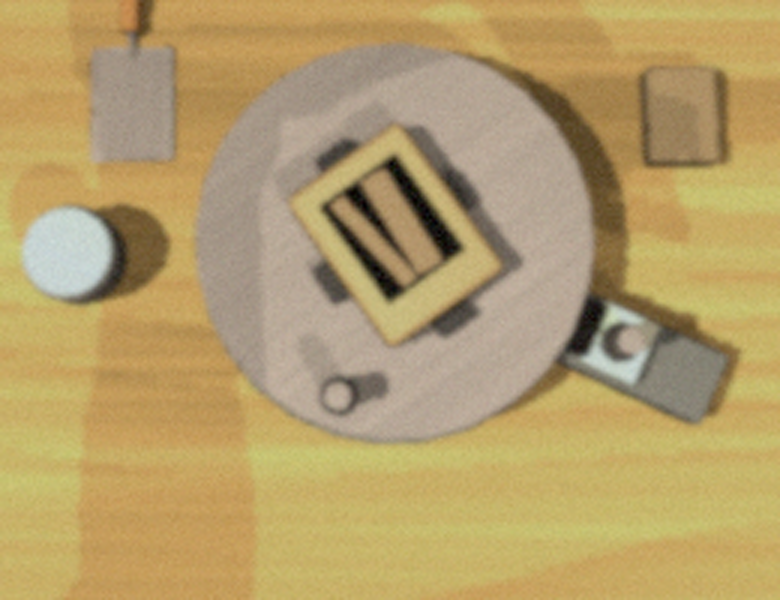

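View pics/side6.png

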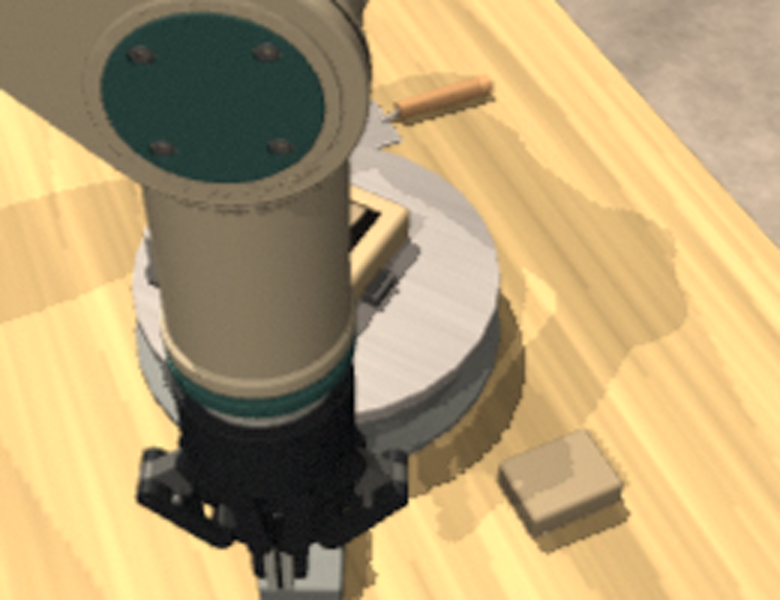

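Run:
```python
from h import *
from cell import finish_job
d=cam("top")
for u,v,z in((631,340,115),(338,393,120)):
    p=back(d,u/3+200,v/3+130,z)[:2]-AX; print(np.hypot(*p),np.degrees(np.arctan2(p[1],p[0])))
print(finish_job())
```

```text
175.54638294259672 -113.6390670588322
115.88964431708095 160.10991671508202
the job is handed in; nothing more can be done
None
```

I turned the stone table to the next detent stop and pressed the brake shoe onto the rim. I then handed the job in at about 16 s with the arm clear of everything.

- **Table:** I pushed the post counter-clockwise from about 131° to 160° (world bearing) at about 4 to 6 N. Near 157° the force dropped to nothing as it snapped ahead. It then stood firm near 160°: about 9 N moved it only about 0.1 mm. After letting go, and again after braking, the pictures showed the post still at 160.0° to 160.3°.
- **Brake:** I slid the carriage in at about 7 N. Once the shoe met the rim the push rose to about 15 N, and I backed off there. The last picture shows the shoe against the rim. How hard it stays pressed after letting go I could only infer from that push.
- **Bystanders:** The ink tin, the small stone and the ink knife look unmoved in the pictures.

**Checks that disagreed:**
- The carriage's post ended at about 175 mm from the axis by my measurements. With the shoe meeting the rim at 180 mm, the given sizes put it near 178.5 mm.
- My estimates of the table's starting and stop angles, about 0.17 and 0.67 rad, came out slightly below the stated ranges.
- The post measured 115 to 118 mm from the axis in the top pictures, against the given 120 mm.

I put all three down to a few mm of error in my axis position. I relied on the forces I felt instead.

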